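# Raise the filming camera on its telescopic column

### The job

With the telescopic column down, slide the small filming camera's sleeve over the pin on top of it until it sits flat on the collar, and let go of it. Then squeeze in the orange release button on the column's side grip before lifting, keep it squeezed and pull the column up past its first stop to its second stop, fully up. The job finishes while still holding the grip there at rest, button squeezed in, the camera seated and untouched, the other things on the worktop left where they stand.

Things in the scene. Friction and masses are not known exactly. Their poses are not given: they have to be found in the camera images.
- camera: small white camera, loose, 0.09 kg: block 44 (own x) x 32 (own y) mm, from 29 to 65 mm above the origin, black lens on its -x face; grasp it from above across y. Under it a steel sleeve, outside 29 mm (32 mm at the rim), open below, bore 20 mm, 29 mm deep. Origin: centre of the sleeve's lower rim, z up. It may face any way on the pin
- stand: telescopic column with all its parts: dark round foot, 120 mm wide, fixed to the worktop; black outer tube 32 mm wide, 139 mm high; an aluminium inner tube slides straight up in it. Origin: centre of the foot's underside; z up; the side grip stands out along own -x
- seat (a point): centre of the upper face of the collar (44 mm wide) on top of the inner tube, 160 mm above the worktop while down; moves with the column. A steel pin, 16 mm thick, stands 25 mm up from it, tip tapered over 7 mm. The camera's sleeve goes over the pin and its rim rests on this face, so the camera's origin meets this point
- grip (a point): in the black side grip, 90 mm from the column's axis along the stand's -x, 135 mm above the worktop while down; moves with the column; axes as the stand's. Block 34 (x) x 24 (y) mm, from 35 mm below to 25 mm above this point; free above and on both y sides; a 14 mm wide arm joins its +x side to the collar. Take it from above, closing across y: that squeezes the button
- button (a point): centre of the outer face of the orange button (20 x 34 mm) on the grip's +y side, standing 8 mm out; moves with grip and button. Over button and grip it measures 32 mm free, 26 mm pressed
- release (a joint): travel of the orange button into the grip, m: 0 out, 0.006 fully in; spring, 1.4 N to start and 5.6 N fully in. Counts as pressed above 0.004. Unpressed, a catch blocks the column: press it before pulling
- column (a joint): how far the inner tube is pulled up, m: 0 down, 0.1 second stop (hard end). Button out: blocked upward at 0.003 and at the first stop (about 0.04); let go above that it sinks and rests at about 0.05. Button held in: it runs freely. Weight about 3.3 N plus camera, and a spring of 1.5 to 2.5 N, pull it down
- spice_jar: glass spice jar with steel lid, 47 mm wide, 102 mm high, bystander; origin centre of underside
- white_pot: small white lidded pot, 74 mm wide, 64 mm high, bystander; origin centre of underside
- yoghurt_pot: yoghurt pot, 72 mm wide, 71 mm high, bystander; origin centre of underside
- teaspoon: teaspoon lying flat, 130 mm long, bystander; origin centre of underside
Mind the look-alikes: they are no part of the job. What is shaped like the camera but green or turquoise is not meant.

How it is judged:
On the way, in this order (a step that is already met when the one before it is completed fails the run):
1. with the column down, the camera sits on the collar over the pin, upright and let go (horizontal distance between camera and seat below 0.005 m and z of camera in the frame of seat between -0.004 and 0.004 m and angle between camera's own z axis and vertical below 0.1 rad and contact force between each of the arm, the fingers and camera below 0.2 N and value of joint column below 0.01 m and linear speed of camera below 0.02 m/s), for 0.2 s.
2. the release button is squeezed in while the column is still down (value of joint release above 0.004 m and value of joint column below 0.01 m), for 0.1 s.
3. the column is pulled up past the first stop with the button in (value of joint release above 0.004 m and value of joint column above 0.06 m), for 0.05 s.
At the end, for the whole second after the job is handed in: column within 6 mm of its second stop (above 0.094 m) and at rest, button in by more than 4 mm, the fingers holding the column with more than 2 N, camera upright (0.1 rad) on the collar within 5 mm sideways and 4 mm in height and not touched by the arm or fingers (horizontal distance between camera and seat below 0.005 m and z of camera in the frame of seat between -0.004 and 0.004 m and angle between camera's own z axis and vertical below 0.1 rad and contact force between each of the arm, the fingers and camera below 0.2 N and value of joint release above 0.004 m and value of joint column above 0.094 m and velocity of joint column between -0.01 and 0.01 m/s and contact force between the fingers and stand above 2 N); the arm keeps its last pose, push and grip.
It fails at once if the spice jar is moved more than 30 mm (distance of spice_jar from where it was at the start of the episode above 0.03 m).
It fails at once if the white pot is moved more than 30 mm (distance of white_pot from where it was at the start of the episode above 0.03 m).
It fails at once if the yoghurt pot is moved more than 30 mm (distance of yoghurt_pot from where it was at the start of the episode above 0.03 m).
It fails at once if the teaspoon is moved more than 30 mm (distance of teaspoon from where it was at the start of the episode above 0.03 m).
It fails at once if the camera is tipped over (angle between camera's own z axis and vertical above 0.8 rad).
It also fails if it takes over 64 s, if anything falls off the work surface, if the arm or the gripper's body presses on something with over 40 N, if the wrist force passes 120 N, or if a joint passes its speed limit or range.

### The arm

A 6-joint arm with a two-finger parallel gripper is mounted at the origin on a cart in front of the work surface, level with it; the furniture and walls round the work are solid. World frame = base frame: x ahead of the robot, y to its left, z up, the work surface at z = 0. Lengths are in m, angles in rad, forces in N, time in s.
With the tool pointing down it reaches from about 0.3 to 0.85 m from the base axis. Payload 4.2 kg.
Tool frame: the origin (TCP) lies midway between the tips of the shut fingers; the grasp point (between the pads) lies 19 mm behind it; z points along the fingers, y is the line along which they close (so a half turn about z gives the same grasp; the last joint's range is limited). The gripper opens to 91 mm and grips with 3 to 60 N. Pads are 32 mm wide; open, the fingers measure 118 mm over their backs; the gripper's body (76 mm by 178 mm) begins 60 mm behind the grasp point.
Start: joints at [1.116, 0.32, 1.565, -0, 1.257, -0.02], TCP at [0.242, 0.522, 0.214] pointing down, gripper open.
Joint ranges: [-3.11, 3.11], [-0.84, 2.01], [0.21, 2.61], [-1.34, 4.49], [0.05, 2.63], [-2.56, 2.56]. Speed limits (rad/s): [2.57, 2.57, 3.14, 3.14, 3.14, 3.14].

### API

Orientations are given as a unit quaternion [x, y, z, w].
In Python, from cell import ctrl, vision, job, finder gives the robot as it stands.
- The arm moves only by the tool drive_tool, never from a script. Its argument "increments" is one flat list of numbers, 7 for each row, row after row: the opening, from 0 (shut) to 1 (fully open), then the shift along the world's x, y, z as a fraction of full scale, then the turn, a rotation vector about the world's x, y, z as a fraction of full scale. A call has exactly 10 rows; each row shifts and turns the commanded pose from where the row before left it; what a row does not reach is not made up. Full scale, the value 1, is 0.025 m for a shift and 6 degrees for a turn. A row lasts 1/10 s, in which the tool goes at most 50 mm and 8.59 degrees, less where a joint would pass 70% of its speed; a pose out of reach is approached as far as the arm can. A call with a number of a shift or a turn outside -1 to 1 is refused whole. A call with a gripper value outside its range is refused whole. The fingers move at their own pace and stop on an object; "newtons" is the grip in N (left out, the last holds). Time passes only in rows, so rows that do not move let the fingers close, or fill a call up. It gives the time, the measured TCP pose, the force, the opening and the grip force at its end, in the units of the state.
- ctrl.sense(): the state, without advancing time (a new reading comes with each control period).
- vision.snapshot(name): name is "side" or "top"; returns a dict with "pixels" (420x560x3 uint8, red, green, blue), "depth" (420x560 float32, m along the optical axis (not along the pixel's ray), 0 where there is no reading), "mtx" (3x3 intrinsics, pixels), "k1" (the pictures are not rectified: a ray, as slopes to the right and down, at radius r is drawn at 1 + k1 r^2 times it, then the intrinsics apply), "R" (3x3) and "t" (3): a world point X has camera coordinates R X + t. Camera axes: x right, y down, z forward; pixel columns grow to the right and rows downward; lengths in m; the calibration is good to about 2 mm. A picture is of the moment at which its call begins.
- job.hand_in(): hands the job in; it is judged then, once.
Trained networks look in the newest picture that a camera, given by its name, has taken for a name from the list of things; names that differ only in an ending like _2 or _b are one class to them, and where a whole thing is asked for, a point or a joint stands for the part that bears it (a point fixed in the world has none). Each returns a list of dicts, best first, with "p" (0 to 1); they miss things now and then, are a little off and sometimes report something else, mostly with a low value. They report only what shows in the picture. A call takes as long as a camera call. They do not tell look-alikes from the thing itself.
- finder.trace(camera, label): "region" (420x560 bool, what is visible of it).
- finder.tip_of(camera, label): "centre" ([x, y, z] in m, in world coordinates, good to about 4 mm: a listed point, or the origin of a listed thing).
The state is a dict: "t": time; "joint_positions": joint angles; "dq": joint speeds; "joint_efforts": joint torques, N m; "ee_pos": TCP position; "tcp_rot": TCP orientation; "wrist_force": force on the tool from outside, world axes, zero at the start; "moment": the same for the moment, N m; "width": finger opening in m; "grip_force": force on a finger pad.
Only numpy, scipy, OpenCV 4.12 (cv2) and the standard library are available. Lean on these libraries where they do the work, as an engineer would, in place of code of your own. Each camera call takes 0.05 s, during which the arm holds its last target. There are 200 camera calls.

## Working session

There is one attempt and no reset: what is moved stays moved. The work goes in short steps, Python scripts to look and compute and a tool call to move; the robot and the scene stay as the last step left them, time stands still between calls to the robot, and variables do not carry over. Pictures are saved under pics/ and viewed, at most 10 in all, crops included, and the job is handed in when it is done.

Besides the shell and the picture viewer there is one more tool, called after "Emit:" as name(argument=value, ...) on one line, values as JSON. drive_tool: Moves the arm, as the interface text tells. Shift numbers are shares of 0.025 m and turn numbers shares of 6 degrees, none past 1 either way. Its arguments: {"type":"object","properties":{"increments":{"type":"array","items":{"type":"number","minimum":-1,"maximum":1}},"newtons":{"type":"number"}},"required":["increments"]}

```bash
ls; mkdir -p pics; cat > h.py <<'E'
import numpy as np, cv2
from cell import ctrl, vision, job, finder
def w2p(s,X):
    c=s["R"]@np.array(X)+s["t"]; x,y=c[:2]/c[2]; f=1+s["k1"]*(x*x+y*y)
    u=s["mtx"]@[x*f,y*f,1]; return u[:2]
def cloud(s):
    h,w=s["depth"].shape; v,u=np.mgrid[:h,:w]
    K=s["mtx"]; d=np.stack([(u-K[0,2])/K[0,0],(v-K[1,2])/K[1,1]],-1); p=d.copy()
    for _ in range(8): p=d/(1+s["k1"]*(p**2).sum(-1,keepdims=True))
    z=s["depth"][...,None]; c=np.concatenate([p*z,z],-1)
    X=(c-s["t"])@s["R"]; X[s["depth"]==0]=np.nan; return X
E
python3 - <<'E'
from h import *
S={}
for n in("side","top"):
    s=S[n]=vision.snapshot(n); cv2.imwrite(f"pics/{n}0.png",s["pixels"][...,::-1]); np.savez(f"{n}0.npz",**s)
    print(n,"cam at",(-s["R"].T@s["t"]).round(3))
    for l in("camera","stand","seat","grip","button","spice_jar","white_pot","yoghurt_pot","teaspoon"):
        for r in finder.tip_of(n,l)[:3]:
            print(l,round(r["p"],2),np.round(r["centre"],4),w2p(s,r["centre"]).round())
print(ctrl.sense())
E
```

```text
pics
side cam at [0.416 0.96  0.728]
camera 0.93 [ 0.4738  0.2747 -0.0024] [284. 298.]
camera 0.72 [0.4584 0.3686 0.    ] [287. 327.]
stand 0.72 [ 0.5369 -0.2553 -0.0014] [277. 191.]
seat 0.82 [ 0.5271 -0.2573  0.1601] [278. 151.]
grip 0.6 [ 0.4455 -0.2247  0.1349] [302. 162.]
button 0.55 [ 0.4578 -0.204   0.1366] [298. 164.]
spice_jar 0.89 [ 0.3981  0.0093 -0.0015] [314. 236.]
white_pot 0.66 [ 0.5947  0.2631 -0.0039] [238. 293.]
yoghurt_pot 0.75 [ 0.3791 -0.3704  0.0028] [319. 176.]
teaspoon 0.58 [ 0.3983  0.0071 -0.0051] [314. 236.]
teaspoon 0.35 [ 0.4482 -0.2242  0.1346] [301. 162.]
top cam at [0.404 0.077 1.353]
camera 0.75 [0.4736 0.2746 0.0012] [214. 210.]
camera 0.7 [ 0.4565  0.367  -0.006 ] [186. 215.]
camera 0.68 [0.5033 0.1766 0.0006] [244. 202.]
stand 0.84 [ 5.267e-01 -2.575e-01  1.000e-04] [375. 198.]
seat 0.88 [ 0.5292 -0.2515  0.1607] [386. 193.]
grip 0.61 [ 0.4435 -0.221   0.1387] [374. 222.]
button 0.45 [ 0.4512 -0.2045  0.1365] [368. 219.]
spice_jar 0.66 [ 0.3958  0.0031 -0.0009] [296. 236.]
spice_jar 0.41 [ 0.3793 -0.369  -0.0014] [407. 243.]
white_pot 0.62 [0.5965 0.2688 0.0012] [217. 173.]
yoghurt_pot 0.89 [ 0.3768 -0.3657 -0.0008] [406. 244.]
teaspoon 0.46 [ 0.3706  0.4827 -0.0005] [150. 239.]
{'t': 1.0, 'joint_positions': array([ 1.11598406e+00,  3.19606539e-01,  1.56450532e+00,  3.25813209e-05,
        1.25735856e+00, -1.99617771e-02]), 'dq': array([ 7.25925840e-07,  3.33984216e-04, -6.31666727e-04,  4.31151008e-04,
       -3.93429734e-04,  3.66098836e-04]), 'joint_efforts': array([-3.29027374e-03, -4.12355018e+01, -2.32226908e+01,  7.26415543e-02,
        3.77178623e-02,  1.57808205e-05]), 'ee_pos': array([0.24221518, 0.52152547, 0.21397012]), 'tcp_rot': array([ 2.15721107e-01,  9.76455017e-01,  6.30460937e-05, -6.90483214e-07]), 'wrist_force': array([0.47892642, 0.52379268, 0.90216719]), 'moment': array([ 0.02203977, -0.02456208,  0.00453791]), 'grip_force': 0.0, 'width': 0.09102511626605243}
```

```bash
python3 -c "
import cv2,numpy as np
a=cv2.imread('pics/side0.png');b=cv2.imread('pics/top0.png')
cv2.imwrite('pics/both0.png',cv2.resize(np.vstack([a,b]),None,fx=.71,fy=.71))"
```

```text
(no output)
```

View pics/both0.png

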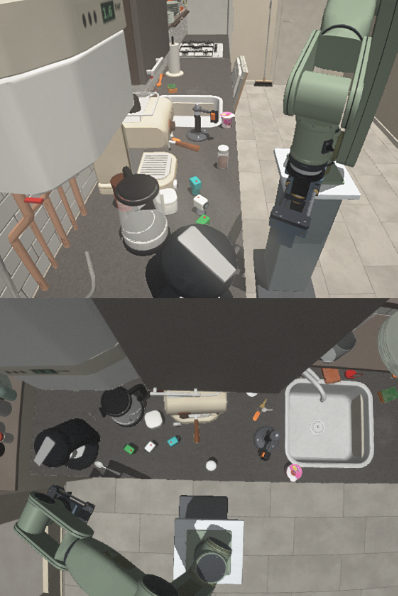

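Candidates for the camera in the top picture: (186,215) green, (214,210) white, (244,202) turquoise. The white one fits the description. I'll confirm it in an enlarged crop and measure the yaws.

```bash
python3 - <<'E'
from h import *
T=dict(np.load("top0.npz"));Sd=dict(np.load("side0.npz"))
t=T["pixels"][...,::-1];s=Sd["pixels"][...,::-1]
def cr(a,u,v,w,h,sc): return cv2.resize(a[v-h:v+h,u-w:u+w],(400,300),interpolation=cv2.INTER_CUBIC)
cv2.imwrite("pics/crop1.png",np.vstack([np.hstack([cr(t,214,210,40,30,5),cr(s,284,290,40,30,5)]),np.hstack([cr(t,380,208,40,30,5),cr(s,285,165,40,30,5)])]))
for n,D in(("top",T),("side",Sd)):
    P=cloud(D)
    def sel(c,r,z0,z1): 
        with np.errstate(all='ignore'):
            m=(np.hypot(P[...,0]-c[0],P[...,1]-c[1])<r)&(P[...,2]>z0)&(P[...,2]<z1)
        return P[m]
    for nm,c in(("white",(.474,.275)),):
        q=sel(c,.045,.055,.08); r=cv2.minAreaRect((q[:,:2]*1000).astype(np.float32)); print(n,nm,len(q),r,np.median(q[:,2]))
    q=sel((.4445,-.223),.04,.15,.175); print(n,"grip top",len(q),q.mean(0),cv2.minAreaRect((q[:,:2]*1000).astype(np.float32)))
    q=sel((.528,-.254),.03,.15,.172); print(n,"collar",len(q),cv2.minEnclosingCircle((q[:,:2]*1000).astype(np.float32)),np.median(q[:,2]))
    q=sel((.528,-.254),.02,.178,.195); print(n,"pin",len(q),q.mean(0) if len(q) else 0)
    o=D["pixels"].astype(int); m=(o[...,0]>150)&(o[...,1]<130)&(o[...,2]<80)
    with np.errstate(all='ignore'): m&=(np.hypot(P[...,0]-.45,P[...,1]+.21)<.05)&(P[...,2]>.08)
    print(n,"orange",m.sum(),P[m].mean(0))
    with np.errstate(all='ignore'):
        # tall obstacles between white and stand
        m=(P[...,0]>.3)&(P[...,0]<.75)&(P[...,1]>-.45)&(P[...,1]<.45)&(P[...,2]>.02)
        q=P[m]; g={}
        for a in q: k=(int(a[0]//.05),int(a[1]//.05)); g[k]=max(g.get(k,0),a[2])
    for i in range(6,15): print(round(i*.05,2),[f"{g.get((i,j),0):.2f}" for j in range(-9,9)])
E
```

```text
top white 151 ((472.32342529296875, 275.37945556640625), (33.659202575683594, 49.32991409301758), 50.74557876586914) 0.06487382379840115
top grip top 153 [ 0.45131122 -0.22250112  0.15854696] ((456.2179870605469, -223.33384704589844), (32.978031158447266, 56.33739471435547), 65.0079116821289)
top collar 152 ((524.8758544921875, -252.28883361816406), 25.269845962524414) 0.16090441281076948
top pin 21 [ 0.5286843  -0.25299016  0.18374809]
top orange 10 [ 0.45051966 -0.20710699  0.15325842]
0.3 ['0.00', '0.08', '0.07', '0.00', '0.00', '0.00', '0.00', '0.00', '0.00', '0.00', '0.00', '0.00', '0.00', '0.00', '0.00', '0.00', '0.00', '0.00']
0.35 ['0.07', '0.08', '0.08', '0.00', '0.00', '0.00', '0.00', '0.00', '0.11', '0.11', '0.00', '0.00', '0.00', '0.00', '0.00', '0.00', '0.00', '0.00']
0.4 ['0.00', '0.08', '0.08', '0.00', '0.16', '0.00', '0.00', '0.00', '0.11', '0.11', '0.00', '0.00', '0.00', '0.00', '0.05', '0.06', '0.07', '0.00']
0.45 ['0.00', '0.00', '0.00', '0.02', '0.16', '0.00', '0.00', '0.00', '0.00', '0.00', '0.15', '0.06', '0.07', '0.00', '0.07', '0.07', '0.07', '0.00']
0.5 ['0.0
[... 1873 characters left out ...]
0.00', '0.00', '0.00', '0.00', '0.00', '0.16', '0.00', '0.07', '0.06', '0.06', '0.00', '0.00', '0.00']
0.55 ['0.00', '0.00', '0.00', '0.15', '0.16', '0.00', '0.00', '0.00', '0.00', '0.28', '0.29', '0.29', '0.29', '0.07', '0.07', '0.06', '0.23', '0.23']
0.6 ['0.00', '0.00', '0.00', '0.00', '0.00', '0.65', '0.65', '0.66', '0.66', '0.66', '0.67', '0.67', '0.68', '0.68', '0.07', '0.68', '0.69', '0.70']
0.65 ['0.00', '0.00', '0.00', '0.00', '0.00', '0.00', '0.00', '0.00', '0.34', '0.34', '0.31', '0.31', '0.34', '0.68', '0.00', '0.23', '0.23', '0.23']
0.7 ['0.00', '0.00', '0.00', '0.00', '0.00', '0.00', '0.00', '0.00', '0.34', '0.31', '0.37', '0.37', '0.34', '0.30', '0.19', '0.23', '0.22', '0.22']
```

View pics/crop1.png

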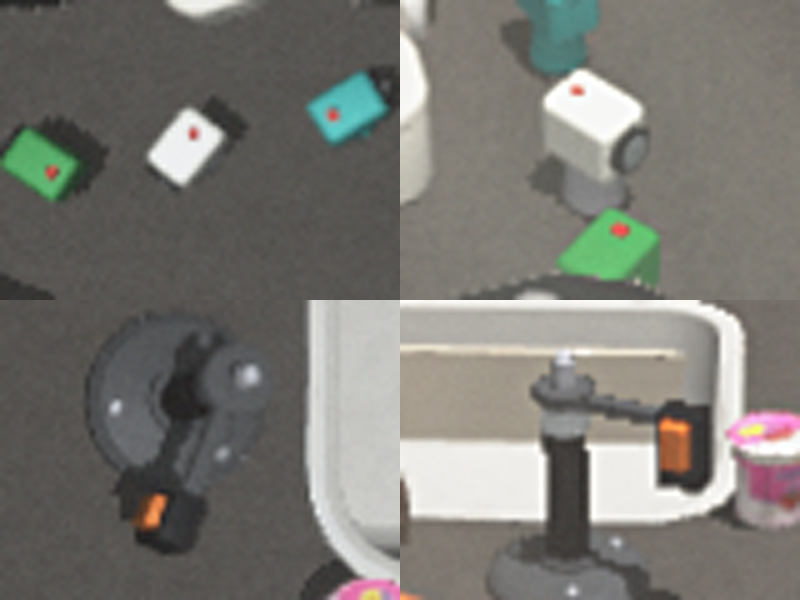

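The white one, centred near (185,147) in the top crop with its lens at lower right in the side crop, is the real camera. The green and turquoise ones are look-alikes. The grip lies at (170,515) with the orange button at (150,510). I'll make one clearance check before moving.

```bash
python3 - <<'E'
from h import *
for n in("top","side"):
    P=cloud(dict(np.load(n+"0.npz"))).reshape(-1,3); P=P[~np.isnan(P[:,0])]
    # gripper extents at start
    c=np.array([.242,.5215]);ty=np.array([.421,.907]);tx=np.array([-.907,.421])
    d=P[:,:2]-c;a=np.c_[d@tx,d@ty]
    for z0,z1 in((.2,.28),(.285,.33),(.33,.4)):
        m=(abs(a)<.13).all(1)&(P[:,2]>z0)&(P[:,2]<z1)
        if m.sum(): print(n,"grip",z0,m.sum(),a[m].min(0),a[m].max(0))
    # obstacles around body at grasp
    c=np.array([.4737,.2747]);th=np.radians(52);ty=np.array([np.cos(th),np.sin(th)]);tx=np.array([-ty[1],ty[0]])
    d=P[:,:2]-c;a=np.c_[d@tx,d@ty]
    m=(abs(a[:,0])<.06)&(abs(a[:,1])<.12)&(P[:,2]>.09)&(P[:,2]<.5); print(n,"body obst",m.sum(),np.c_[a[m],P[m][:,2:]][::8][:8].round(3))
    m=(abs(a[:,0])<.03)&(abs(a[:,1])<.07)&(P[:,2]>.02)&(P[:,2]<.09)&(np.hypot(*a.T)>.032); print(n,"finger obst",m.sum())
    # path
    m=(P[:,2]>.09)&(P[:,2]<.45)&(P[:,0]<.6)&(P[:,0]>.3)&(P[:,1]>.3)&(P[:,1]<.7); q=P[m];g={}
    for b in q: k=(round(b[0]//.05*.05,2),round(b[1]//.05*.05,2)); g[k]=max(g.get(k,0),round(b[2],2))
    print(sorted(g.items()))
E
```

```text
top grip 0.2 146 [-0.12986679 -0.05693956] [0.00419387 0.12999545]
top grip 0.285 323 [-0.03983606 -0.09004736] [0.02498768 0.08763226]
top grip 0.33 931 [-0.03956459 -0.08984283] [0.02314669 0.09044844]
top body obst 0 []
top finger obst 0
[((np.float64(0.3), np.float64(0.55)), np.float64(0.34)), ((np.float64(0.35), np.float64(0.55)), np.float64(0.27)), ((np.float64(0.35), np.float64(0.6)), np.float64(0.28)), ((np.float64(0.35), np.float64(0.65)), np.float64(0.28)), ((np.float64(0.4), np.float64(0.55)), np.float64(0.29)), ((np.float64(0.4), np.float64(0.6)), np.float64(0.3)), ((np.float64(0.4), np.float64(0.65)), np.float64(0.29)), ((np.float64(0.45), np.float64(0.5)), np.float64(0.23)), ((np.float64(0.45), np.float64(0.55)), np.float64(0.3)), ((np.float64(0.45), np.float64(0.6)), np.float64(0.31)), ((np.float64(0.45), np.float64(0.65)), np.float64(0.29)), ((np.float64(0.5), np.float64(0.5)), np.float64(0.21)), ((np.float64(0.5), np.float64(0.55)), np.float64(0.28)), ((np.float64(0.5), np.float64(0.6)), np.float64(0.29)), ((np.float64(0.5), np.float64(0.65)), np.float64(0.28)), ((np
[... 972 characters left out ...]
.float64(0.3)), ((np.float64(0.4), np.float64(0.65)), np.float64(0.29)), ((np.float64(0.45), np.float64(0.55)), np.float64(0.3)), ((np.float64(0.45), np.float64(0.6)), np.float64(0.3)), ((np.float64(0.45), np.float64(0.65)), np.float64(0.29)), ((np.float64(0.5), np.float64(0.55)), np.float64(0.28)), ((np.float64(0.5), np.float64(0.6)), np.float64(0.28)), ((np.float64(0.5), np.float64(0.65)), np.float64(0.28)), ((np.float64(0.55), np.float64(0.35)), np.float64(0.23)), ((np.float64(0.55), np.float64(0.4)), np.float64(0.23)), ((np.float64(0.55), np.float64(0.45)), np.float64(0.21)), ((np.float64(0.55), np.float64(0.55)), np.float64(0.2)), ((np.float64(0.55), np.float64(0.6)), np.float64(0.21))]
```

Emit:
drive_tool(increments=[1,0.6,-1,0,0,0,-0.22,1,0.9,-1,0,0,0,-0.22,1,0.9,-1,0,0,0,-0.22,1,1,-1,0,0,0,-0.22,1,1,-1,0,0,0,-0.22,1,1,-1,0,0,0,-0.22,1,1,-1,-0.2,0,0,-0.22,1,1,-1,-0.2,0,0,-0.22,1,1,-0.98,-0.2,0,0,-0.22,1,0.88,-0.9,-0.2,0,0,-0.22], newtons=15)

```text
t: 2.0
ee_pos: [0.4754, 0.2733, 0.1939]
tcp_rot: [0.327, 0.945, 0.0, 0.0]
wrist_force: [0.2, 0.3, -0.8]
width: 0.0915
grip_force: 0.0
```

Emit:
drive_tool(increments=[1,-0.06,0.06,-0.9,0,0,0,1,0,0,-0.9,0,0,0,1,0,0,-0.9,0,0,0,1,0,0,-0.9,0,0,0,1,0,0,-0.9,0,0,0,1,0,0,-0.8,0,0,0,1,0,0,-0.7,0,0,0,1,0,0,-0.44,0,0,0,1,0,0,0,0,0,0,1,0,0,0,0,0,0])

```text
t: 3.0
ee_pos: [0.4731, 0.2762, 0.0334]
tcp_rot: [0.327, 0.945, 0.0, 0.0]
wrist_force: [0.2, -0.2, 1.1]
width: 0.0913
grip_force: 0.0
```

Emit:
drive_tool(increments=[0.3,0,0,0,0,0,0,0.2,0,0,0,0,0,0,0.1,0,0,0,0,0,0,0.1,0,0,0,0,0,0,0.1,0,0,0,0,0,0,0.1,0,0,0,0,0,0,0.1,0,0,0,0,0,0,0.1,0,0,0,0,0,0,0.1,0,0,0,0,0,0,0.1,0,0,0,0,0,0])

```text
t: 4.0
ee_pos: [0.4728, 0.2761, 0.033]
tcp_rot: [0.326, 0.945, 0.0, 0.0]
wrist_force: [0.0, -0.3, -0.0]
width: 0.032
grip_force: 15.0
```

Emit:
drive_tool(increments=[0.1,0,0,0.4,0,0,0,0.1,0,0,0.8,0,0,0,0.1,0,0,1,0,0,0,0.1,0,0,1,0,0,0,0.1,0,0,1,0,0,0,0.1,0,0,1,0,0,0,0.1,0,0,1,0,0,0,0.1,0,0,1,0,0,0,0.1,0,0,1,0,0,0,0.1,0,0,1,0,0,0])

```text
t: 5.0
ee_pos: [0.4723, 0.2758, 0.2646]
tcp_rot: [0.326, 0.945, 0.0, 0.0]
wrist_force: [1.1, 0.6, -0.8]
width: 0.0318
grip_force: 15.0
```

Emit:
drive_tool(increments=[0.1,0,-0.5,0,0,0,-0.5,0.1,0,-0.9,0,0,0,-0.9,0.1,0,-1,0,0,0,-1,0.1,0,-1,0,0,0,-1,0.1,0,-1,0,0,0,-1,0.1,0,-1,0,0,0,-1,0.1,0,-1,0,0,0,-1,0.1,0,-1,0,0,0,-1,0.1,0,-1,0,0,0,-1,0.1,0,-1,0,0,0,-1])

```text
t: 6.0
ee_pos: [0.4722, 0.04, 0.2635]
tcp_rot: [0.736, 0.677, 0.0, 0.0]
wrist_force: [0.1, -0.3, -0.8]
width: 0.0317
grip_force: 15.0
```

Emit:
drive_tool(increments=[0.1,0,-1,0,0,0,-1,0.1,0,-1,0,0,0,-1,0.1,0,-1,0,0,0,-1,0.1,0.2,-1,0,0,0,-1,0.1,0.3,-1,0,0,0,-1,0.1,0.3,-1,0,0,0,-0.6,0.1,0.3,-1,0,0,0,0,0.1,0.3,-0.8,0,0,0,0,0.1,0.2,-0.5,0,0,0,0,0.1,0,0,0,0,0,0])

```text
t: 7.0
ee_pos: [0.5129, -0.1675, 0.263]
tcp_rot: [0.9, 0.437, -0.0, 0.0]
wrist_force: [-0.3, 0.4, -1.0]
width: 0.032
grip_force: 15.0
```

```bash
python3 - <<'E'
from h import *
p=ctrl.sense()["ee_pos"];print(p)
im=[]
for n in("side","top"):
    s=vision.snapshot(n); np.savez(f"{n}1.npz",**s)
    for l in("camera","seat","grip","button"):
        for r in finder.tip_of(n,l)[:3]: print(n,l,round(r["p"],2),np.round(r["centre"],4))
    u,v=w2p(s,p).astype(int)
    im.append(cv2.resize(s["pixels"][max(v-45,0):v+45,u-60:u+60,::-1],(400,300),interpolation=cv2.INTER_CUBIC))
cv2.imwrite("pics/hand.png",np.hstack(im))
E
```

```text
[ 0.5129385  -0.16751021  0.26297357]
side camera 0.75 [ 0.5086 -0.1718  0.2322]
side camera 0.73 [ 0.5024  0.1723 -0.0013]
side camera 0.66 [0.4589 0.368  0.0006]
side seat 0.86 [ 0.5291 -0.2574  0.1599]
side grip 0.79 [ 0.4462 -0.2241  0.1366]
side button 0.5 [ 0.4558 -0.2038  0.1348]
top camera 0.76 [ 0.4575  0.3661 -0.0033]
top camera 0.58 [ 0.5036  0.1721 -0.0006]
top grip 0.54 [ 0.4423 -0.2228  0.1336]
```

View pics/hand.png

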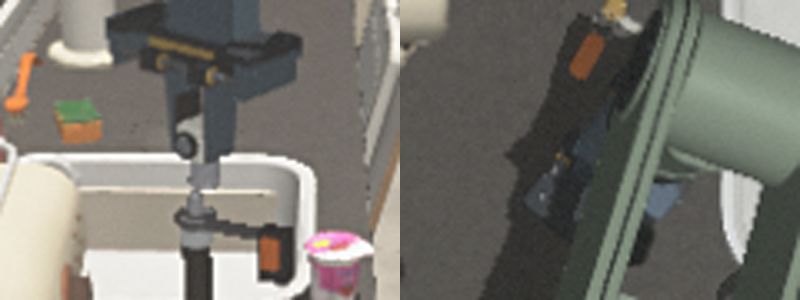

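```bash
cat >> h.py <<'E'
from scipy.optimize import least_squares
def cyl(P,c,z0,z1,R,rad=.03):
    P=P.reshape(-1,3)
    with np.errstate(all='ignore'): m=(np.hypot(P[:,0]-c[0],P[:,1]-c[1])<rad)&(P[:,2]>z0)&(P[:,2]<z1)
    q=P[m][:,:2]
    f=lambda p: np.hypot(q[:,0]-p[0],q[:,1]-p[1])-R
    r=least_squares(f,c[:2],loss="soft_l1",f_scale=.0015)
    return r.x.round(4),len(q),np.median(abs(r.fun)).round(4)
E
python3 - <<'E'
from h import *
for k in("side0","side1","top0"):
    P=cloud(dict(np.load(k+".npz")))
    print(k,"outer tube",cyl(P,(.528,-.254),.03,.13,.016))
    print(k,"collar",cyl(P,(.528,-.254),.150,.159,.022))
    print(k,"pin",cyl(P,(.528,-.254),.163,.180,.008,.02))
P0=cloud(dict(np.load("side0.npz")));P1=cloud(dict(np.load("side1.npz")))
print("sleeve on table",cyl(P0,(.474,.275),.006,.025,.0145,.025))
for z in(.236,.24): print("sleeve hand",cyl(P1,(.510,-.170),z,.256,.0145,.025))
E
```

```text
side0 outer tube (array([ 0.5315, -0.2543]), 220, np.float64(0.0011))
side0 collar (array([ 0.5306, -0.2559]), 62, np.float64(0.0023))
side0 pin (array([ 0.531 , -0.2546]), 23, np.float64(0.0016))
side1 outer tube (array([ 0.5316, -0.2542]), 220, np.float64(0.0014))
side1 collar (array([ 0.5301, -0.2556]), 53, np.float64(0.0022))
side1 pin (array([ 0.5316, -0.2536]), 26, np.float64(0.0012))
top0 outer tube (array([ 0.5286, -0.2561]), 79, np.float64(0.0004))
top0 collar (array([ 0.5241, -0.258 ]), 40, np.float64(0.0032))
top0 pin (array([ 0.5287, -0.2536]), 31, np.float64(0.0045))
sleeve on table (array([0.4773, 0.2753]), 61, np.float64(0.0008))
sleeve hand (array([ 0.5143, -0.1687]), 52, np.float64(0.0012))
sleeve hand (array([ 0.5145, -0.1687]), 41, np.float64(0.0013))
```

Emit:
drive_tool(increments=[0.1,0.14,-0.6,0,0,0,0,0.1,0.14,-0.8,0,0,0,0,0.1,0.14,-0.8,0,0,0,0,0.1,0.14,-0.8,0,0,0,0,0.1,0.12,-0.42,0,0,0,0,0.1,0,0,-0.5,0,0,0,0.1,0,0,-0.5,0,0,0,0.1,0,0,-0.3,0,0,0,0.1,0,0,-0.1,0,0,0,0.1,0,0,0,0,0,0])

```text
t: 8.5
ee_pos: [0.5295, -0.2513, 0.2274]
tcp_rot: [0.899, 0.438, -0.0, -0.0]
wrist_force: [0.1, -0.4, -0.5]
width: 0.0321
grip_force: 15.0
```

```bash
python3 - <<'E'
from h import *
p=ctrl.sense()["ee_pos"];print(p)
s=vision.snapshot("side"); np.savez("side2.npz",**s); P=cloud(s)
b=p[2]-.033
print("tube",cyl(P,(.528,-.254),.03,.13,.016),"pin",cyl(P,(.53,-.254),.163,.180,.008,.02))
print("sleeve",cyl(P,(.530,-.254),b+.005,b+.026,.0145,.025))
u,v=w2p(s,(.53,-.253,.18)).astype(int)
cv2.imwrite("pics/pre.png",cv2.resize(s["pixels"][v-30:v+30,u-40:u+40,::-1],(640,480),interpolation=cv2.INTER_CUBIC))
E
```

```text
[ 0.52946163 -0.25127053  0.22738347]
tube (array([ 0.5316, -0.2541]), 223, np.float64(0.0013)) pin (array([ 0.5319, -0.2539]), 22, np.float64(0.0005))
sleeve (array([ 0.5301, -0.2517]), 54, np.float64(0.0011))
```

View pics/pre.png

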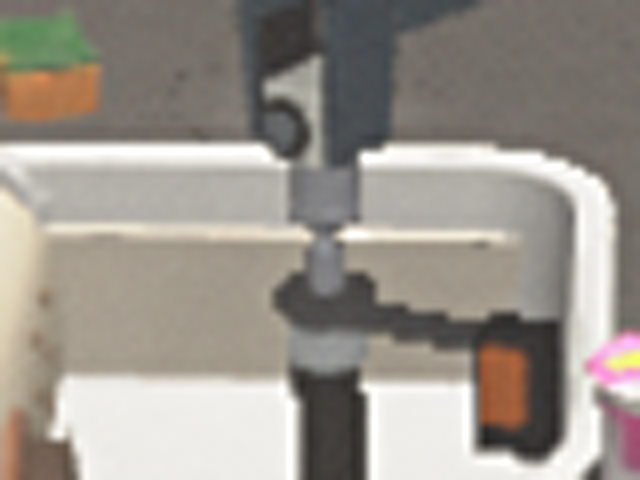

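Side view: the sleeve (column 324) lines up with the pin (column 325). It needs about 2 mm more in y, then it goes down slowly.

Emit:
drive_tool(increments=[0.1,0.03,-0.08,0,0,0,0,0.1,0,0,0,0,0,0,0.1,0,0,-0.1,0,0,0,0.1,0,0,-0.1,0,0,0,0.1,0,0,-0.1,0,0,0,0.1,0,0,-0.1,0,0,0,0.1,0,0,-0.1,0,0,0,0.1,0,0,-0.1,0,0,0,0.1,0,0,-0.1,0,0,0,0.1,0,0,0,0,0,0])

```text
t: 9.55
ee_pos: [0.5302, -0.2539, 0.21]
tcp_rot: [0.899, 0.437, -0.0, -0.0]
wrist_force: [1.7, 0.5, -1.0]
width: 0.032
grip_force: 15.0
```

Emit:
drive_tool(increments=[0.1,0,0,-0.1,0,0,0,0.1,0,0,-0.1,0,0,0,0.1,0,0,-0.1,0,0,0,0.1,0,0,-0.1,0,0,0,0.1,0,0,-0.1,0,0,0,0.1,0,0,-0.08,0,0,0,0.1,0,0,-0.06,0,0,0,0.1,0,0,0,0,0,0,0.1,0,0,0,0,0,0,0.1,0,0,0,0,0,0])

```text
t: 10.55
ee_pos: [0.5306, -0.254, 0.1946]
tcp_rot: [0.899, 0.438, 0.0, 0.0]
wrist_force: [-0.5, -0.5, -0.6]
width: 0.0318
grip_force: 15.0
```

Emit:
drive_tool(increments=[0.1,0,0,-0.04,0,0,0,0.1,0,0,-0.03,0,0,0,0.1,0,0,-0.03,0,0,0,0.1,0,0,0,0,0,0,0.1,0,0,0,0,0,0,0.1,0,0,0,0,0,0,0.1,0,0,0,0,0,0,0.1,0,0,0,0,0,0,0.1,0,0,0,0,0,0,0.1,0,0,0,0,0,0])

```text
t: 11.55
ee_pos: [0.5305, -0.254, 0.1928]
tcp_rot: [0.899, 0.438, 0.0, 0.0]
wrist_force: [-1.7, -0.1, 5.9]
width: 0.032
grip_force: 15.0
```

Emit:
drive_tool(increments=[0.4,0,0,0,0,0,0,0.5,0,0,0,0,0,0,0.6,0,0,0,0,0,0,0.7,0,0,0,0,0,0,0.8,0,0,0,0,0,0,0.8,0,0,0,0,0,0,0.8,0,0,0,0,0,0,0.8,0,0,0,0,0,0,0.8,0,0,0,0,0,0,0.8,0,0,0,0,0,0])

```text
t: 12.55
ee_pos: [0.5305, -0.254, 0.192]
tcp_rot: [0.899, 0.437, 0.0, 0.0]
wrist_force: [0.5, 0.4, 0.2]
width: 0.073
grip_force: 0.0
```

Emit:
drive_tool(increments=[0.8,0,0,0.2,0,0,0,0.8,0,0,0.5,0,0,0,0.8,0,0,0.8,0,0,0,0.8,0,0,0.8,0,0,0,0.8,0,0,0.8,0,0,0,0.8,0,0,0.8,0,0,0,0.8,0,0,0.5,0,0,-0.5,0.8,-0.8,0.3,0,0,0,-1,0.8,-0.9,0.3,0,0,0,-1,0.8,-0.9,0.3,0,0,0,-1])

```text
t: 13.55
ee_pos: [0.465, -0.2313, 0.3032]
tcp_rot: [0.964, 0.264, 0.001, 0.001]
wrist_force: [-0.8, -0.6, 0.8]
width: 0.073
grip_force: 0.0
```

```bash
python3 - <<'E'
from h import *
p=ctrl.sense()["ee_pos"];print(p)
im=[]
for n in("side","top"):
    s=vision.snapshot(n); np.savez(f"{n}3.npz",**s); P=cloud(s)
    for l in("camera","seat","grip","button"):
        for r in finder.tip_of(n,l)[:1]: print(n,l,round(r["p"],2),np.round(r["centre"],4))
    print("tube",cyl(P,(.528,-.254),.03,.13,.016),"sleeve",cyl(P,(.530,-.254),.165,.186,.0145,.025))
    with np.errstate(all='ignore'): q=P[(np.hypot(P[...,0]-.53,P[...,1]+.254)<.04)&(P[...,2]>.21)&(P[...,2]<.235)]
    if len(q): print("cam top z",np.median(q[:,2]),len(q))
    u,v=w2p(s,(.49,-.24,.18)).astype(int)
    im.append(cv2.resize(s["pixels"][v-36:v+36,u-48:u+48,::-1],(400,300),interpolation=cv2.INTER_CUBIC))
cv2.imwrite("pics/placed.png",np.hstack(im))
E
```

```text
[ 0.46496227 -0.23132078  0.30315079]
side camera 0.64 [5.020e-01 1.743e-01 2.000e-04]
side seat 0.6 [ 0.5292 -0.2572  0.1587]
side grip 0.73 [ 0.4438 -0.2236  0.1339]
side button 0.44 [ 0.4552 -0.1999  0.1351]
tube (array([ 0.5315, -0.2537]), 219, np.float64(0.0013)) sleeve (array([ 0.5315, -0.2552]), 51, np.float64(0.0008))
cam top z 0.2203228041303907 101
top camera 0.68 [ 4.559e-01  3.683e-01 -2.000e-04]
top seat 0.64 [ 0.5293 -0.2508  0.1648]
top grip 0.66 [ 0.4424 -0.2235  0.1376]
top button 0.5 [ 0.4502 -0.201   0.1364]
tube (array([ 0.5286, -0.2561]), 80, np.float64(0.0005)) sleeve (array([ 0.5275, -0.2568]), 13, np.float64(0.0005))
cam top z 0.22462611197217086 194
```

View pics/placed.png

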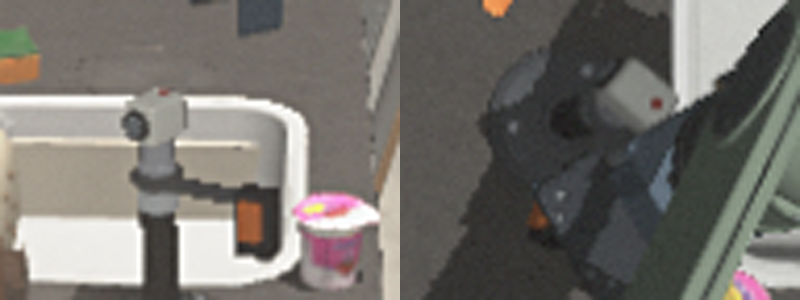

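The camera is upright on the collar: the side crop shows it at (157,117), with the sleeve down on the collar at (157,180). Next I'll turn the tool over the grip.

Emit:
drive_tool(increments=[0.8,-0.1,0.04,0,0,0,-0.93,0.8,-0.1,0.04,0,0,0,-1,0.8,-0.1,0.04,0,0,0,-1,0.8,-0.1,0.04,0,0,0,-1,0.8,-0.1,0.04,0,0,0,-1,0.8,-0.1,0.04,0,0,0,-1,0.8,-0.1,0.04,0,0,0,-1,0.8,-0.07,0.04,0,0,0,-1,0.8,0,0.02,0,0,0,-0.5,0.8,0,0,0,0,0,0])

```text
t: 15.05
ee_pos: [0.4465, -0.223, 0.3018]
tcp_rot: [0.985, -0.171, -0.0, -0.0]
wrist_force: [0.7, 0.1, 0.3]
width: 0.0735
grip_force: 0.0
```

Emit:
drive_tool(increments=[0.8,-0.03,0,-0.6,0,0,0,0.8,0,0,-0.9,0,0,0,0.8,0,0,-0.9,0,0,0,0.8,0,0,-0.9,0,0,0,0.8,0,0,-0.9,0,0,0,0.8,0,0,-0.9,0,0,0,0.8,0,0,-0.9,0,0,0,0.8,0,0,-0.8,0,0,0,0.8,0,0,-0.55,0,0,0,0.8,0,0,0,0,0,0])

```text
t: 16.05
ee_pos: [0.4444, -0.2224, 0.1163]
tcp_rot: [0.985, -0.17, -0.002, -0.001]
wrist_force: [-0.1, 0.6, -0.8]
width: 0.0731
grip_force: 0.0
```

Emit:
drive_tool(increments=[0.5,0,0,0,0,0,0,0.4,0,0,0,0,0,0,0.37,0,0,0,0,0,0,0.34,0,0,0,0,0,0,0.31,0,0,0,0,0,0,0.28,0,0,0,0,0,0,0.2,0,0,0,0,0,0,0.1,0,0,0,0,0,0,0.1,0,0,0,0,0,0,0.1,0,0,0,0,0,0], newtons=20)

```text
t: 17.05
ee_pos: [0.4458, -0.2219, 0.1187]
tcp_rot: [0.985, -0.172, 0.0, -0.001]
wrist_force: [0.2, 4.8, 4.6]
width: 0.0244
grip_force: 20.0
```

Width 24.4 mm is less than the 26 mm expected, so I'll look before pulling.

```bash
python3 - <<'E'
from h import *
p=ctrl.sense();print(p["ee_pos"],p["width"],p["wrist_force"],p["moment"])
im=[]
for n in("side","top"):
    s=vision.snapshot(n)
    for l in("grip","button","camera","seat"):
        for r in finder.tip_of(n,l)[:1]: print(n,l,round(r["p"],2),np.round(r["centre"],4))
    u,v=w2p(s,(.47,-.23,.16)).astype(int)
    im.append(cv2.resize(s["pixels"][v-30:v+30,u-40:u+40,::-1],(400,300),interpolation=cv2.INTER_CUBIC))
cv2.imwrite("pics/grip.png",np.hstack(im))
E
```

```text
[ 0.44576707 -0.22189317  0.11871307] 0.0244327973458522 [0.1821364  4.80918477 4.60943711] [ 1.08383531  0.02583005 -0.33277483]
side grip 0.58 [ 0.4457 -0.224   0.1367]
side camera 0.75 [ 0.5226 -0.2555  0.1585]
side seat 0.65 [ 0.5304 -0.2589  0.1616]
top camera 0.63 [ 0.4597  0.3674 -0.0046]
top seat 0.49 [ 0.529  -0.2528  0.1607]
```

View pics/grip.png

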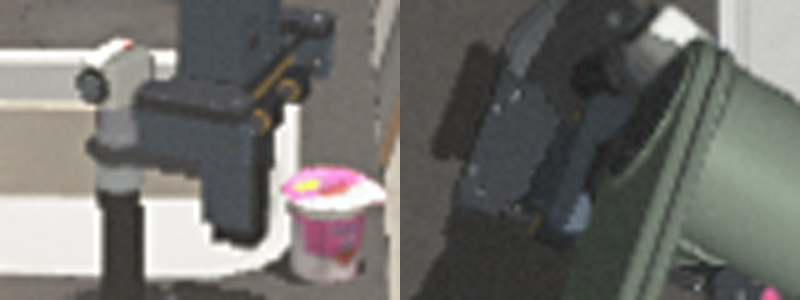

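The finger at (235,185) covers the whole button and the camera stays clear, so it is very likely pressed. A gentle trial pull will show it, since the catch blocks at 3 mm.

Emit:
drive_tool(increments=[0.1,0,0,0.1,0,0,0,0.1,0,0,0.1,0,0,0,0.1,0,0,0.1,0,0,0,0.1,0,0,0.1,0,0,0,0.1,0,0,0,0,0,0,0.1,0,0,0,0,0,0,0.1,0,0,0,0,0,0,0.1,0,0,0,0,0,0,0.1,0,0,0,0,0,0,0.1,0,0,0,0,0,0], newtons=25)

```text
t: 18.55
ee_pos: [0.4458, -0.2219, 0.1272]
tcp_rot: [0.985, -0.172, -0.0, -0.001]
wrist_force: [3.7, 3.2, -5.3]
width: 0.0246
grip_force: 25.0
```

Emit:
drive_tool(increments=[0.1,0,0,0.2,0,0,0,0.1,0,0,0.3,0,0,0,0.1,0,0,0.4,0,0,0,0.1,0,0,0.4,0,0,0,0.1,0,0,0.4,0,0,0,0.1,0,0,0.4,0,0,0,0.1,0,0,0.4,0,0,0,0.1,0,0,0.4,0,0,0,0.1,0,0,0.25,0,0,0,0.1,0,0,0.15,0,0,0])

```text
t: 19.55
ee_pos: [0.4457, -0.2219, 0.2096]
tcp_rot: [0.985, -0.172, -0.0, -0.001]
wrist_force: [4.3, 2.9, -7.5]
width: 0.0245
grip_force: 25.0
```

Emit:
drive_tool(increments=[0.1,0,0,0.1,0,0,0,0.1,0,0,0.08,0,0,0,0.1,0,0,0.08,0,0,0,0.1,0,0,0.04,0,0,0,0.1,0,0,0,0,0,0,0.1,0,0,0,0,0,0,0.1,0,0,0,0,0,0,0.1,0,0,0,0,0,0,0.1,0,0,0,0,0,0,0.1,0,0,0,0,0,0])

```text
t: 20.55
ee_pos: [0.4457, -0.2219, 0.2168]
tcp_rot: [0.985, -0.172, -0.0, -0.001]
wrist_force: [3.2, 3.1, -5.6]
width: 0.0248
grip_force: 25.0
```

```bash
python3 - <<'E'
from h import *
p=ctrl.sense();print(p["ee_pos"],p["width"],p["wrist_force"],p["grip_force"])
im=[]
for n in("side","top"):
    s=vision.snapshot(n)
    for l in("grip","camera","seat"):
        for r in finder.tip_of(n,l)[:2]: print(n,l,round(r["p"],2),np.round(r["centre"],4))
    P=cloud(s)
    with np.errstate(all='ignore'): q=P[(np.hypot(P[...,0]-.53,P[...,1]+.254)<.022)&(P[...,2]>.3)&(P[...,2]<.34)]
    print(n,len(q),np.percentile(q[:,2],[10,50,90]) if len(q) else 0)
    u,v=w2p(s,(.49,-.24,.23)).astype(int)
    im.append(cv2.resize(s["pixels"][v-36:v+36,u-48:u+48,::-1],(400,300),interpolation=cv2.INTER_CUBIC))
cv2.imwrite("pics/up.png",np.hstack(im))
E
```

```text
[ 0.44574683 -0.22192525  0.21682067] 0.024777130283261457 [ 3.2182406   3.06839173 -5.60622825] 24.97935488820076
side grip 0.62 [ 0.4461 -0.2232  0.2359]
side camera 0.88 [ 0.5013  0.1713 -0.0009]
side camera 0.77 [0.4579 0.3717 0.0038]
side seat 0.66 [ 0.5276 -0.2559  0.2579]
side seat 0.55 [ 0.5352 -0.254  -0.0031]
side 74 [0.30735523 0.31835249 0.32280736]
top camera 0.7 [ 0.5274 -0.2566  0.2593]
top camera 0.65 [ 0.4566  0.3684 -0.0022]
top seat 0.69 [ 0.5295 -0.253   0.2596]
top seat 0.16 [ 0.3786 -0.3699 -0.003 ]
top 138 [0.31613356 0.32196672 0.32551486]
```

View pics/up.png

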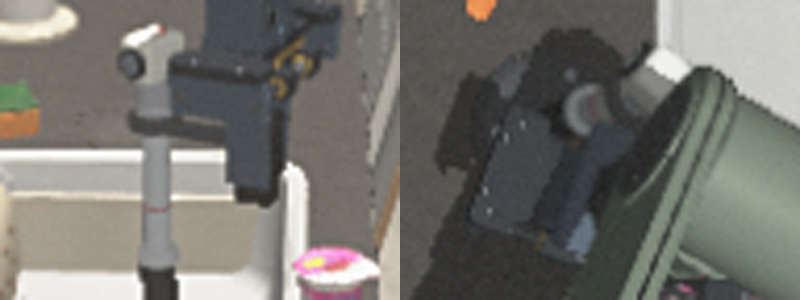

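The column is nearly up and the camera is still seated. I'll nudge it onto the stop.

Emit:
drive_tool(increments=[0.1,0,0,0.04,0,0,0,0.1,0,0,0.03,0,0,0,0.1,0,0,0.03,0,0,0,0.1,0,0,0,0,0,0,0.1,0,0,0,0,0,0,0.1,0,0,0,0,0,0,0.1,0,0,0,0,0,0,0.1,0,0,0,0,0,0,0.1,0,0,0,0,0,0,0.1,0,0,0,0,0,0])

```text
t: 21.95
ee_pos: [0.4458, -0.2219, 0.219]
tcp_rot: [0.985, -0.172, -0.0, -0.001]
wrist_force: [4.4, 3.8, -7.4]
width: 0.025
grip_force: 25.0
```

Emit:
drive_tool(increments=[0.1,0,0,0.03,0,0,0,0.1,0,0,0.03,0,0,0,0.1,0,0,0,0,0,0,0.1,0,0,0,0,0,0,0.1,0,0,0,0,0,0,0.1,0,0,0,0,0,0,0.1,0,0,0,0,0,0,0.1,0,0,0,0,0,0,0.1,0,0,0,0,0,0,0.1,0,0,0,0,0,0])

```text
t: 22.95
ee_pos: [0.4457, -0.2219, 0.2191]
tcp_rot: [0.985, -0.172, -0.001, -0.002]
wrist_force: [6.0, 2.3, -13.9]
width: 0.0245
grip_force: 25.0
```

The force jumped to 14 N without the tool rising, so the column is at the second stop. Handing in.

```bash
python3 -c "
from cell import job,ctrl
s=ctrl.sense();print(s['dq'].round(4),s['ee_pos'])
print(job.hand_in())"
```

```text
[-0.0005  0.0001 -0.0007  0.0001 -0.0002 -0.0014] [ 0.44571819 -0.22190409  0.2191093 ]
the job is handed in; nothing more can be done
None
```

The job is handed in with the camera seated on the collar and the column at its second stop, grip still held at 25 N; no verdict came back, and the button being fully in is inferred from the column running freely.

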